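# Sweep stray nuts off the scanning plate

## Robot

A 6-joint arm with a two-finger parallel gripper is mounted at the origin on the work surface. World frame = base frame: x ahead of the robot, y to its left, z up, the work surface at z = 0. Lengths are in m, angles in rad, forces in N, time in s.
With the tool pointing down it reaches from about 0.4 to 0.925 m from the base axis. Payload 3.4 kg.
Tool frame: the origin (TCP) lies between the finger pads; the fingertips stand 8 mm ahead of it and the grasp point (between the pads) lies 11 mm behind it (robot.tip_extent is the distance from the TCP to the fingertips, in m); z points along the fingers, x is the direction in which the jaws open and shut, and the axes are right-handed (so a half turn about z gives the same grasp; the last joint's range is limited). The gripper opens to 85 mm and grips with 20 to 120 N. Pads are 22 mm wide; open, the fingers measure 114 mm over their backs; the gripper's body (76 mm by 85 mm) begins 54 mm behind the grasp point. The pads swing forward as they close: fully open they stand 13 mm farther back than shut.
Start: joints at [1.276, 0.307, 1.506, -0, 1.328, -0.073], TCP at [0.127, 0.561, 0.239] pointing down, gripper open.
Joint ranges: [-3.12, 3.12], [-1.05, 2.28], [0.14, 2.33], [-1.42, 4.57], [0.1, 2.73], [-2.68, 2.68]. Speed limits (rad/s): [2.57, 2.57, 3.14, 3.14, 3.14, 3.14].

## Interface

Orientations are given as a unit quaternion [x, y, z, w].
In Python, from workcell import robot gives the robot as it stands.
- The arm moves only by the tool drive_tool, never from a script. Its argument "deltas" is text: rows parted by semicolons, each of 6 numbers parted by spaces: the shift along the tool's x, y, z in cm, then the turn, a rotation vector about the tool's x, y, z in rad. In form: tx ty tz rx ry rz; .... A call has 1 to 20 rows; each row shifts and turns the commanded pose from where the row before left it, along the tool's axes as they then stand; what a row does not reach is not made up. A row lasts 1/12 s, in which the tool goes at most 41.7 mm and 7.16 degrees, less where a joint would pass 70% of its speed; a pose out of reach is approached as far as the arm can. A call with a gripper value outside its range is refused whole. "claw" is the closure in counts, from 0 (fully open) to 255 (shut), set as the call begins (left out, the last holds). The fingers move at their own pace and stop on an object; the grip force is fixed at half the most. Time passes only in rows, so rows that do not move let the fingers close. It gives the time, the measured TCP pose, the force and the opening at its end, in the units of the state.
- robot.get_state(): the state, without advancing time (a new reading comes with each control period).
- robot.capture(name): name is "scene" or "top" or "wrist"; returns the picture (480x640x3 uint8, red, green, blue); there is no depth.
- robot.camera_info(name): a dict with "camera_matrix" (3x3 intrinsics, pixels), "D" ([k1, k2, p1, p2, k3] as OpenCV has them; the pictures are not rectified), "xyz" and "orientation" of the camera in the world; the wrist camera has in their place "T_tool_cam" (4x4, takes a point from camera to tool coordinates, whose origin is the TCP and whose axes are the tool frame's). Camera axes: x right, y up, looking along -z (the intrinsics and any distortion apply to the point x, -y, -z); pixel columns grow to the right and rows downward; lengths in m; the calibration is good to about 2 mm. A picture is of the moment at which its call begins: read the wrist's pose just before it. camera_info takes no time and is no camera call.
- robot.sign_off(): hands the job in, once; it reports no verdict.
The state is a dict: "t": time; "qpos": joint angles; "qvel": joint speeds; "tau": joint torques, N m; "position": TCP position; "tool_rot": TCP orientation; "wrist_force": force on the tool from outside, world axes, zero at the start; "wrist_torque": the same for the moment, N m; "width": opening from 0.0 (shut) to 1.0 (fully open).
Only numpy, scipy, OpenCV 4.12 (cv2) and the standard library are available. Lean on these libraries where they do the work, as an engineer would, in place of code of your own. Each camera call takes 0.05 s, during which the arm holds its last target. There are 200 camera calls.

## Task

The scanning plate must be clear before the next scan: with the closed fingers, sweep the three brass nuts across the black plate and over its edge, so that all three drop into the blue tray (not the red one, nor onto the bench). Only push them: do not take a nut between the fingers or lift it. Leave the blue frame, the white reference ball and the orange clamp knob standing where they are on the plate.

Things in the scene. Friction and masses are not known exactly. Their poses are not given: they have to be found in the camera images.
- plate: black rectangular plate fixed on the bench, with a grid of flush dark dots: 360 mm along its x, 300 mm along its y, top flat and without rim, 38 mm above the bench; origin at the centre of its underside. Trays stand along its two edges at local y = +150 mm and -150 mm
- tray_blue: open rectangular blue plastic tray fixed to the bench along one of the two edges (local +y or -y) of the plate, on the left or the right: 270 mm (its x, parallel to the plate's x) by 100 mm (its y) outside, walls 4 mm thick and 34 mm high, so its rim is 4 mm below the plate's top, 4 mm floor; origin at the centre of its underside. A 4 mm gap separates it from the plate's edge, so that whatever is pushed over that edge drops into it
- tray_red: the same as the blue tray, but red, at the opposite edge of the plate; to stay empty
- nut1_center (a point): hexagonal brass nut, 24 mm across the flats (28 mm over the corners), 14 mm high, 25 to 60 g, loose, lying flat on the plate with its dark hole upwards; the point is its centre, 7 mm above its underside. The three nuts are alike and their centres start at least 25 mm apart
- nut2_center (a point): hexagonal brass nut, 24 mm across the flats (28 mm over the corners), 14 mm high, 25 to 60 g, loose, lying flat on the plate with its dark hole upwards; the point is its centre, 7 mm above its underside. The three nuts are alike and their centres start at least 25 mm apart
- nut3_center (a point): hexagonal brass nut, 24 mm across the flats (28 mm over the corners), 14 mm high, 25 to 60 g, loose, lying flat on the plate with its dark hole upwards; the point is its centre, 7 mm above its underside. The three nuts are alike and their centres start at least 25 mm apart
- part: bystander: flat blue rectangular frame round a white moulded part, 70 mm (x) by 130 mm (y), 18 mm high, loose, 0.6 kg, on the plate's far strip (from the robot); origin at the centre of its underside
- ball: bystander: white reference ball, 24 mm across, on a thin post and a dark round foot of 28 mm diameter, 45 mm high in all, loose, 0.12 kg, on the plate's near strip; origin at the centre of its underside
- clampknob: bystander: round steel foot of 28 mm diameter with an orange cap, 42 mm high in all, loose, 0.12 kg, on the plate's near strip; origin at the centre of its underside
Not all that is in view belongs to the job. What is shaped like the part that bears nut3_center but pink is not meant. What is shaped like the part that bears nut2_center but purple is not meant.

How it is judged:
By the outcome, as a careful person would: the job done as asked, in the order asked, and still so for the second after the job is handed in, with the robot touching nothing.
It also fails if it takes over 64 s, if anything falls off the work surface, if the arm or the gripper's body presses on something with over 40 N, if the wrist force passes 120 N, or if a joint passes its speed limit or range.

## Working session

There is one attempt and no reset: what is moved stays moved. The work goes in short steps, Python scripts to look and compute and a tool call to move; the robot and the scene stay as the last step left them, time stands still between calls to the robot, and variables do not carry over. Pictures are saved under pics/ and viewed, about 8 in all and at most 12, crops included, and the job is handed in when it is done.

Besides the shell and the picture viewer there is one more tool, called after ">>>" in YAML: its name, and indented under it one key for each argument. drive_tool: Moves the arm, as the interface text tells. Its arguments: {"type":"object","properties":{"deltas":{"type":"string"},"claw":{"type":"number"}},"required":["deltas"]}

```bash
mkdir -p pics; ls
cat > h.py <<'E'
import numpy as np, cv2
from scipy.spatial.transform import Rotation as R
from workcell import robot
def ray(name,px):
    i=robot.camera_info(name); K=np.array(i["camera_matrix"]);D=np.array(i["D"])
    p=cv2.undistortPoints(np.array(px,float).reshape(-1,1,2),K,D).reshape(-1,2)
    d=np.c_[p[:,0],-p[:,1],-np.ones(len(p))]
    if "xyz" in i:
        o=i["orientation"]; M=R.from_quat(o).as_matrix() if np.size(o)==4 else np.array(o); c=np.array(i["xyz"])
    else:
        s=robot.get_state(); T=np.array(i["T_tool_cam"]); Q=R.from_quat(s["tool_rot"]).as_matrix()
        M=Q@T[:3,:3]; c=np.array(s["position"])+Q@T[:3,3]
    return c,d@M.T
def at(name,px,z):
    c,d=ray(name,px); return c+d*((z-c[2])/d[:,2])[:,None]
E
python3 - <<'E'
from h import *
for n in("scene","top"):
    cv2.imwrite(f"pics/{n}1.png",robot.capture(n)[:,:,::-1]); print(robot.camera_info(n))
print(robot.get_state())
E
```

```text
pics
{'camera_matrix': array([[589.28485994,   0.        , 320.93468742],
       [  0.        , 589.28485994, 234.24715684],
       [  0.        ,   0.        ,   1.        ]]), 'D': array([0.06387533, 0.        , 0.        , 0.        , 0.        ]), 'xyz': array([1.23612802, 0.43653382, 0.65530865]), 'orientation': array([0.23571289, 0.37845195, 0.77036765, 0.45579298])}
{'camera_matrix': array([[609.46770526,   0.        , 317.58376634],
       [  0.        , 609.46770526, 243.60251278],
       [  0.        ,   0.        ,   1.        ]]), 'D': array([-0.00643252,  0.        ,  0.        ,  0.        ,  0.        ]), 'xyz': array([0.35902801, 0.10099487, 1.17954823]), 'orientation': array([ 0.0535249 , -0.05331901, -0.69526569,  0.71477114])}
{'t': 0.1, 'qpos': array([ 1.27552319e+00,  3.07498721e-01,  1.50752014e+00, -3.49069234e-05,
        1.32838114e+00, -7.35116359e-02]), 'qvel': array([ 0.00050913, -0.00141302, -0.00133015,  0.00082765,  0.00063641,
        0.00109551]), 'tau': array([-5.90121945e-04, -4.58534431e+01, -2.52609551e+01, -2.24107521e-04,
        5.84752561e-03,  1.34458196e-05]), 'position': array([0.12633992, 0.56034124, 0.23848135]), 'tool_rot': array([ 7.81005483e-01,  6.24523513e-01, -7.35738702e-04,  5.24971346e-04]), 'wrist_force': array([-0.31374276, -0.34476609,  0.03740695]), 'wrist_torque': array([-0.01664062,  0.01870907, -0.02742603]), 'width': 0.998304927103175}
```

View pics/top1.png

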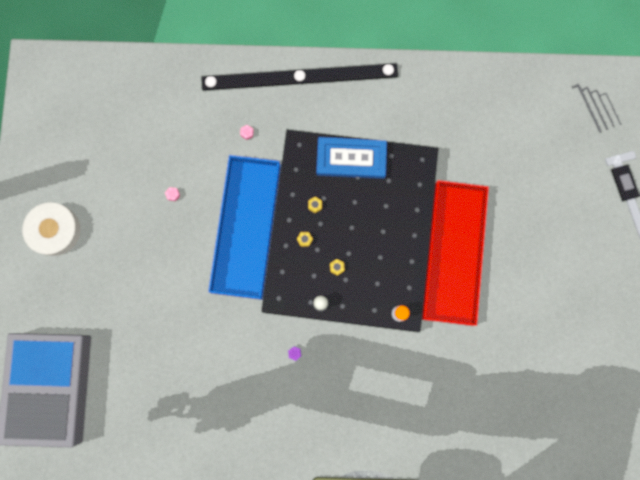

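View pics/scene1.png

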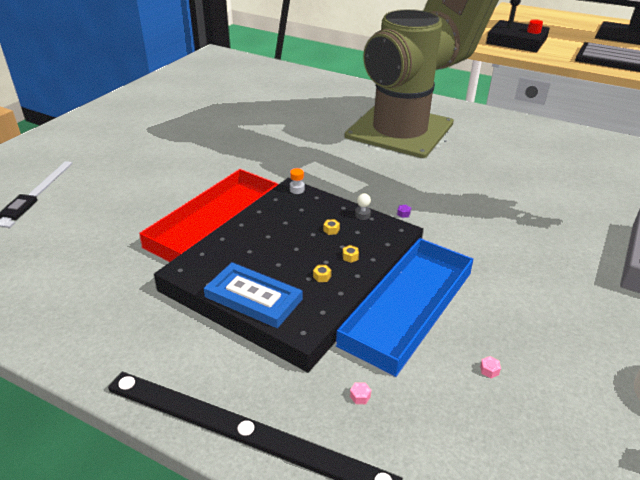

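Top view: the brass nuts are on the plate at (315,205), (305,239) and (337,267). The blue tray is on the left and the red on the right. The frame is at (352,157), the ball at (320,303) and the knob at (401,313). The pink items at (247,131) and (172,194) and the purple one at (295,353) lie on the bench and are not meant. I'll confirm in one crop while measuring.

Run:
```python
from h import *
np.set_printoptions(precision=4,suppress=True)
im=cv2.imread("pics/top1.png"); cv2.imwrite("pics/crop1.png",cv2.resize(im[120:340,200:500],None,fx=2.6,fy=2.6,interpolation=cv2.INTER_CUBIC))
c=at("top",[(287,130),(438,148),(421,331),(262,312)],.038); print("corners",c[:,:2],np.linalg.norm(np.diff(c,axis=0,append=c[:1]),axis=1))
print("nuts top",at("top",[(315,204.5),(305,239),(337,267)],.052))
print("nuts scene",at("scene",[(322,269),(351,250),(332,223)],.052))
print("ball",at("top",[(320,303)],.071),at("scene",[(364,201)],.071)," knob",at("top",[(401,313)],.08),at("scene",[(297,174)],.078))
print("frame",at("top",[(318,137),(387,141),(385,178),(317,174)],.056))
print("tray",at("top",[(230,156),(283,161),(262,299),(210,293)],.034))
```

```text
corners [[ 0.7554  0.1695]
 [ 0.7273 -0.1249]
 [ 0.3744 -0.0926]
 [ 0.4013  0.2037]] [0.2958 0.3544 0.2975 0.3557]
nuts top [[0.6054 0.1106 0.052 ]
 [0.5389 0.1275 0.052 ]
 [0.4878 0.0664 0.052 ]]
nuts scene [[0.6062 0.1123 0.052 ]
 [0.5403 0.1311 0.052 ]
 [0.4887 0.0691 0.052 ]]
ball [[0.4192 0.0963 0.071 ]] [[0.4247 0.0996 0.071 ]]  knob [[ 0.4048 -0.0495  0.08  ]] [[ 0.4144 -0.0442  0.078 ]]
frame [[ 0.7368  0.1086  0.056 ]
 [ 0.7326 -0.0237  0.056 ]
 [ 0.6596 -0.0207  0.056 ]
 [ 0.6638  0.1085  0.056 ]]
tray [[0.7011 0.2787 0.034 ]
 [0.6939 0.1753 0.034 ]
 [0.4257 0.205  0.034 ]
 [0.4342 0.3031 0.034 ]]
```

View pics/crop1.png

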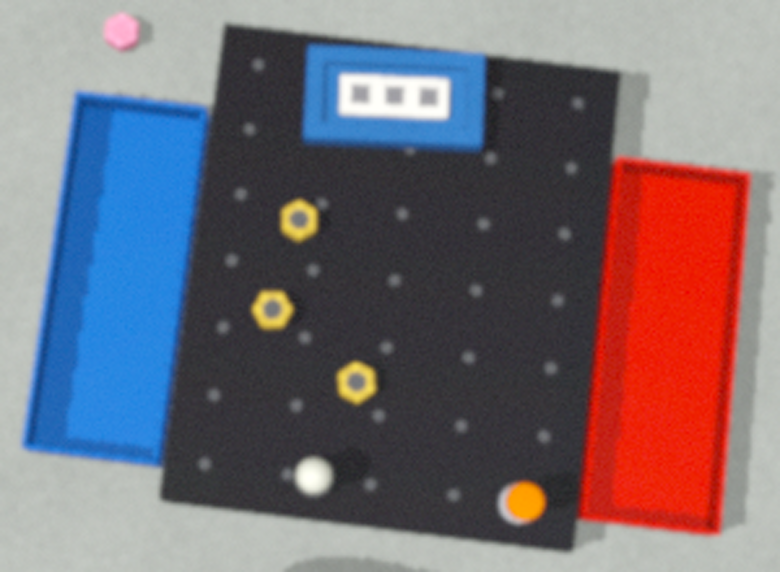

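Three brass nuts on the plate are confirmed, and the pink and purple pieces are off it. Both cameras agree to about 4 mm on the nuts. Next I shut the gripper and turn it so the wide closed face looks toward plate +y (the blue side).

>>> drive_tool:
  deltas: "0 0 0 0 0 0.12;0 0 0 0 0 0.12;0 0 0 0 0 0.12;0 0 0 0 0 0.12;0 0 0 0 0 0.12;0 0 0 0 0 0.12;0 0 0 0 0 0.12;0 0 0 0 0 0.12;0 0 0 0 0 0.12;0 0 0 0 0 0.12;0 0 0 0 0 0.12;0 0 0 0 0 0.12;0 0 0 0 0 0"
  claw: 255

```text
t: 1.18
position: [0.1264, 0.5605, 0.2388]
tool_rot: [0.999, -0.047, -0.0, 0.001]
wrist_force: [-0.0, 0.2, 0.1]
width: -0.001
```

>>> drive_tool:
  deltas: "2.25 2.2 0 0 0 0;2.25 2.2 0 0 0 0;2.25 2.2 0 0 0 0;2.25 2.2 0 0 0 0;2.25 2.2 0 0 0 0;2.25 2.2 0 0 0 0;2.25 2.2 0 0 0 0;2.25 2.2 0 0 0 0;2.25 2.2 0 0 0 0;2.25 2.2 0 0 0 0;2.25 2.2 0 0 0 0;2.25 2.2 0 0 0 0;2.25 2.2 0 0 0 0;2.25 2.2 0 0 0 0;2.25 2.2 0 0 0 0;2.25 2.2 0 0 0 0;2.25 2.2 0 0 0 0;2.25 2.2 0 0 0 0;2.25 2.2 0 0 0 0;0 0 0 0 0 0"

```text
t: 2.85
position: [0.5184, 0.1018, 0.2392]
tool_rot: [0.999, -0.046, 0.002, 0.001]
wrist_force: [0.5, 0.3, -0.3]
width: -0.0
```

Run:
```python
from h import *
print(robot.get_state()["position"],robot.get_state()["qpos"]); cv2.imwrite("pics/w1.png",robot.capture("wrist")[:,:,::-1])
```

```text
[0.51840079 0.10176572 0.23918386] [ 0.11582419  0.24053718  1.603868   -0.00293452  1.29421683  0.20784569]
```

View pics/w1.png

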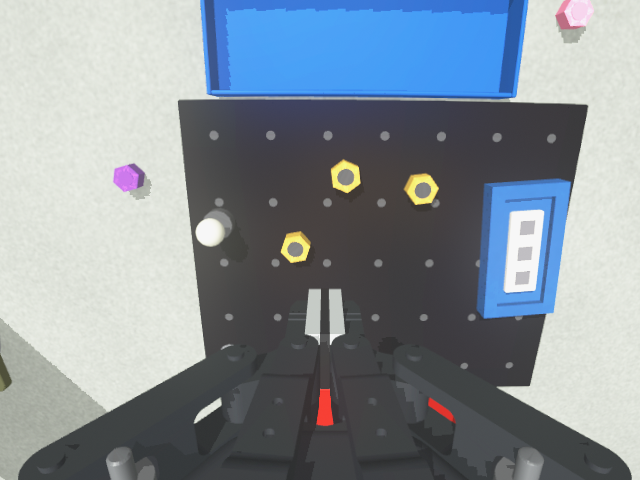

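Wrist view: nuts at A (422,189), B (346,177) and C (296,247). The ball at (212,232) and the frame at (525,250) are both clear of the push lanes.

Run:
```python
from h import *
np.set_printoptions(precision=4,suppress=True)
s=robot.get_state();Q=R.from_quat(s["tool_rot"]).as_matrix();t=np.array(s["position"])
for n,p,z in [("A",(422,188),.052),("B",(346,177),.052),("C",(296,247),.052),("ball",(211,232),.071),("edgeL",(180,100),.038),("edgeR",(587,104),.038),("frameNearcorner",(485,184),.056),("frame2",(478,313),.056)]:
    w=at("wrist",[p],z)[0]; print(n,w[:2],(w-t)@Q*100)
```

```text
A [0.6044 0.1158] [ 8.6568 -2.0313 18.6975]
B [0.5386 0.1313] [ 1.9641 -2.974  18.693 ]
C [0.4882 0.0713] [-2.5086  3.4624 18.6937]
ball [0.4192 0.098 ] [-9.6161  1.4395 16.7884]
edgeL [0.4022 0.2086] [-12.3295  -9.4196  20.081 ]
edgeR [0.7553 0.1753] [23.1381 -9.3421 20.1023]
frameNearcorner [0.6584 0.1154] [14.0444 -2.4851 18.3005]
frame2 [ 0.6571 -0.0112] [15.0689 10.1331 18.3078]
```

>>> drive_tool:
  deltas: "2.15 0.5 0 0 0 0;2.15 0.5 0 0 0 0;2.15 0.5 0 0 0 0;2.15 0.5 0 0 0 0;0 0 0 0 0 0;0 0 2.5 0 0 0;0 0 2.5 0 0 0;0 0 2.5 0 0 0;0 0 2.5 0 0 0;0 0 2.5 0 0 0;0 0 2.5 0 0 0;0 0 2.0 0 0 0;0 0 1.2 0 0 0;0 0 0.7 0 0 0;0 0 0 0 0 0;0 0 0 0 0 0"

```text
t: 4.23
position: [0.5976, 0.0787, 0.0504]
tool_rot: [0.999, -0.045, -0.0, -0.0]
wrist_force: [0.2, 0.4, 0.9]
width: 0.001
```

>>> drive_tool:
  deltas: "0.35 0 0 0 0 0;0 -0.6 0 0 0 0;0 -0.8 0 0 0 0;0 -0.8 0 0 0 0;0 -0.8 0 0 0 0;0 -0.8 0 0 0 0;0 -0.8 0 0 0 0;0 -0.8 0 0 0 0;0 -0.8 0 0 0 0;0 -0.8 0 0 0 0;0 -0.8 0 0 0 0;0 -0.8 0 0 0 0;0 0 0 0 0 0"

```text
t: 5.32
position: [0.6097, 0.1652, 0.0503]
tool_rot: [0.999, -0.045, 0.0, -0.0]
wrist_force: [-0.9, 1.9, 0.6]
width: 0.003
```

Run:
```python
from h import *
print(robot.get_state()["position"],robot.get_state()["wrist_force"]); cv2.imwrite("pics/w2.png",np.hstack([robot.capture("wrist")[:,:,::-1],robot.capture("scene")[:,:,::-1]])[:, :][::1]); i=cv2.imread("pics/w2.png"); cv2.imwrite("pics/w2.png",cv2.resize(i,(800,300),interpolation=cv2.INTER_AREA))
```

```text
[0.60970783 0.16519127 0.05029392] [-0.86386226  1.88736642  0.61446221]
```

View pics/w2.png

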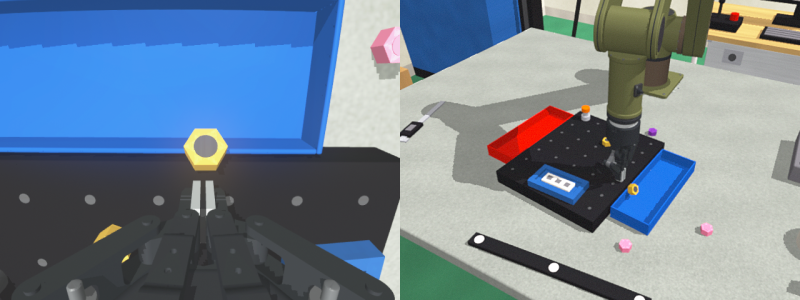

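Nut A sits centred on the finger at the edge, about to tip. I'll continue over the edge, lift, and retreat.

>>> drive_tool:
  deltas: "0 -0.8 0 0 0 0;0 -0.8 0 0 0 0;0 -0.8 0 0 0 0;0 -0.8 0 0 0 0;0 -0.6 0 0 0 0;0 0 0 0 0 0;0 0 0 0 0 0;0 0 -2 0 0 0;0 0 -2 0 0 0;0 0 -2.5 0 0 0;0 0 -2.5 0 0 0;0 0 0 0 0 0"

```text
t: 6.42
position: [0.6162, 0.2017, 0.1459]
tool_rot: [0.999, -0.046, 0.005, -0.001]
wrist_force: [1.3, 0.1, 0.7]
width: -0.001
```

>>> drive_tool:
  deltas: "-1.2 1.95 0 0 0 0;-1.2 1.95 0 0 0 0;-1.2 1.95 0 0 0 0;-1.2 1.95 0 0 0 0;-1.2 1.95 0 0 0 0;-1.2 1.95 0 0 0 0;0 0 0 0 0 0;0 0 0 0 0 0"

```text
t: 7.08
position: [0.5295, 0.0902, 0.1401]
tool_rot: [0.999, -0.046, -0.0, 0.0]
wrist_force: [0.9, 0.7, 0.0]
width: 0.002
```

Run:
```python
from h import *
print(robot.get_state()["position"],robot.get_state()["tool_rot"]); a=robot.capture("wrist")[:,:,::-1];b=robot.capture("scene")[:,:,::-1]
cv2.imwrite("pics/w3.png",cv2.resize(np.hstack([a,b]),(800,300),interpolation=cv2.INTER_AREA)); cv2.imwrite("pics/w3a.png",a)
```

```text
[0.52946758 0.09020722 0.14013337] [ 9.98918409e-01 -4.64954511e-02 -4.23974056e-04  7.16566915e-05]
```

View pics/w3.png

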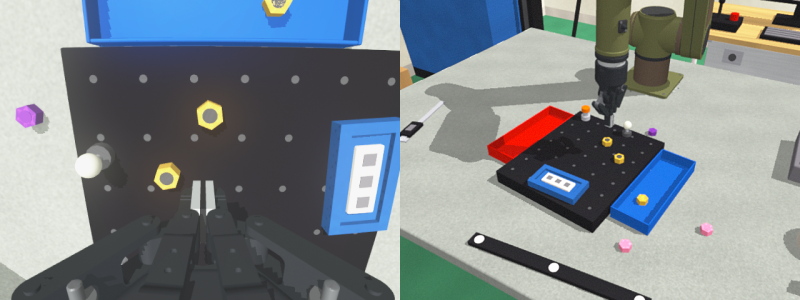

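Nut A lies in the blue tray. B is at about (334,184) full-scale and C at (269,282), both unmoved. I'll shift slightly and push B.

>>> drive_tool:
  deltas: "0.6 0 0 0 0 0;0 0 2 0 0 0;0 0 2 0 0 0;0 0 2 0 0 0;0 0 1.5 0 0 0;0 0 1 0 0 0;0 0 0.5 0 0 0;0 0 0 0 0 0;0 0 0 0 0 0"

```text
t: 7.93
position: [0.5372, 0.091, 0.0504]
tool_rot: [0.999, -0.045, 0.0, -0.0]
wrist_force: [0.4, 0.9, 0.6]
width: -0.002
```

>>> drive_tool:
  deltas: "0 -0.8 0 0 0 0;0 -0.8 0 0 0 0;0 -0.8 0 0 0 0;0 -0.8 0 0 0 0;0 -0.8 0 0 0 0;0 -0.8 0 0 0 0;0 -0.8 0 0 0 0;0 -0.8 0 0 0 0;0 -0.8 0 0 0 0;0 0 0 0 0 0;0 0 0 0 0 0"

```text
t: 8.85
position: [0.543, 0.163, 0.0502]
tool_rot: [0.999, -0.045, 0.0, 0.0]
wrist_force: [0.5, 0.4, 0.1]
width: 0.004
```

Run:
```python
from h import *
print(robot.get_state()["position"],robot.get_state()["wrist_force"]); a=robot.capture("wrist")[:,:,::-1];b=robot.capture("scene")[:,:,::-1]
cv2.imwrite("pics/w4.png",cv2.resize(np.hstack([a,b]),(800,300),interpolation=cv2.INTER_AREA))
```

```text
[0.54303342 0.16298923 0.05023463] [0.48640141 0.403125   0.1016199 ]
```

View pics/w4.png

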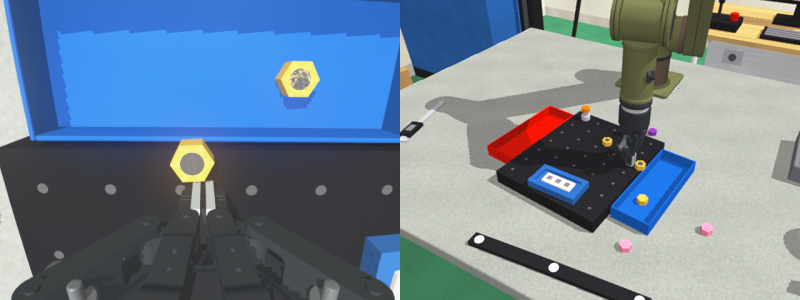

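B has ended up about 6 mm to the left of the finger's middle. I'll back off, re-centre and go on.

>>> drive_tool:
  deltas: "0 0.8 0 0 0 0;-0.6 0 0 0 0 0;0 0 0 0 0 0;0 -0.7 0 0 0 0;0 -0.7 0 0 0 0;0 -0.8 0 0 0 0;0 -0.8 0 0 0 0;0 -0.8 0 0 0 0;0 -0.8 0 0 0 0;0 -0.6 0 0 0 0;0 0 0 0 0 0;0 0 0 0 0 0;0 0 -2 0 0 0;0 0 -2 0 0 0;0 0 -2.5 0 0 0;0 0 -2.5 0 0 0;0 0 0 0 0 0;0 0 0 0 0 0"

```text
t: 10.45
position: [0.5422, 0.2067, 0.1421]
tool_rot: [0.999, -0.046, 0.002, -0.001]
wrist_force: [0.7, 0.2, -0.2]
width: -0.002
```

>>> drive_tool:
  deltas: "-0.45 2 0 0 0 0;-0.45 2 0 0 0 0;-0.45 2 0 0 0 0;-0.45 2 0 0 0 0;-0.45 2 0 0 0 0;-0.45 2 0 0 0 0;-0.45 2 0 0 0 0;-0.45 2 0 0 0 0;-0.45 2 0 0 0 0;0 0 0 0 0 0;0 0 0 0 0 0"

```text
t: 11.37
position: [0.483, 0.0304, 0.1393]
tool_rot: [0.999, -0.047, -0.001, -0.0]
wrist_force: [-0.9, -0.1, 0.7]
width: 0.003
```

Run:
```python
from h import *
print(robot.get_state()["position"],robot.get_state()["tool_rot"]); a=robot.capture("wrist")[:,:,::-1];b=robot.capture("scene")[:,:,::-1]
cv2.imwrite("pics/w5.png",cv2.resize(np.hstack([a,b]),(800,300),interpolation=cv2.INTER_AREA))
```

```text
[0.48304407 0.03043354 0.13925507] [ 9.98904826e-01 -4.67698744e-02 -1.31177102e-03 -8.22402713e-05]
```

View pics/w5.png

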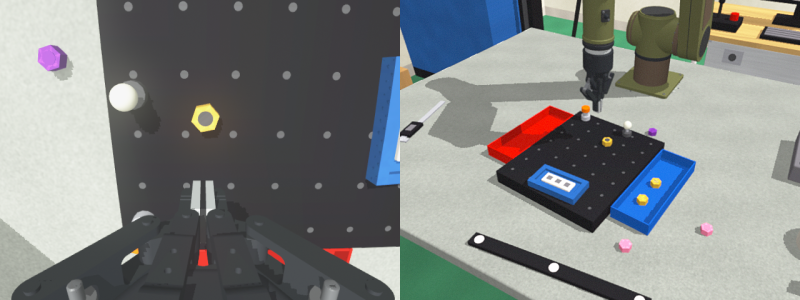

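A and B are both in the blue tray, and C is straight ahead of the fingers at about (328,190).

Run:
```python
from h import *
s=robot.get_state();Q=R.from_quat(s["tool_rot"]).as_matrix();t=np.array(s["position"])
w=at("wrist",[(328,189),(199,154)],.052); w[1]=at("wrist",[(199,154)],.071); print(w,(w-t)@Q*100)
```

```text
[[0.4904932  0.06876761 0.052     ]
 [0.42275136 0.09780732 0.071     ]] [[ 0.29758732 -3.76270728  8.77163863]
 [-6.71558348 -6.0358834   6.87936105]]
```

>>> drive_tool:
  deltas: "0 0 2 0 0 0;0 0 2 0 0 0;0 0 2 0 0 0;0 0 1.5 0 0 0;0 0 0.9 0 0 0;0 0 0.5 0 0 0;0 0 0 0 0 0;0 0 0 0 0 0"

```text
t: 12.13
position: [0.4848, 0.0316, 0.0515]
tool_rot: [0.999, -0.045, 0.0, -0.0]
wrist_force: [-0.0, 0.3, 0.5]
width: -0.001
```

>>> drive_tool:
  deltas: "0.1 0 0 0 0 0;0 -0.8 0 0 0 0;0 -0.8 0 0 0 0;0 -0.8 0 0 0 0;0 -0.8 0 0 0 0;0 -0.8 0 0 0 0;0 -0.8 0 0 0 0;0 -0.8 0 0 0 0;0 -0.8 0 0 0 0;0 -0.8 0 0 0 0;0 -0.8 0 0 0 0;0 -0.8 0 0 0 0;0 -0.8 0 0 0 0;0 0 0 0 0 0"

```text
t: 13.3
position: [0.4945, 0.1282, 0.0513]
tool_rot: [0.999, -0.045, 0.0, -0.0]
wrist_force: [-0.5, -0.6, 0.1]
width: -0.003
```

Run:
```python
from h import *
print(robot.get_state()["position"],robot.get_state()["wrist_force"]); a=robot.capture("wrist")[:,:,::-1];b=robot.capture("scene")[:,:,::-1]
cv2.imwrite("pics/w6.png",cv2.resize(np.hstack([a,b]),(800,300),interpolation=cv2.INTER_AREA))
```

```text
[0.49450306 0.1282218  0.05133497] [-0.52293576 -0.61644757  0.06639137]
```

View pics/w6.png

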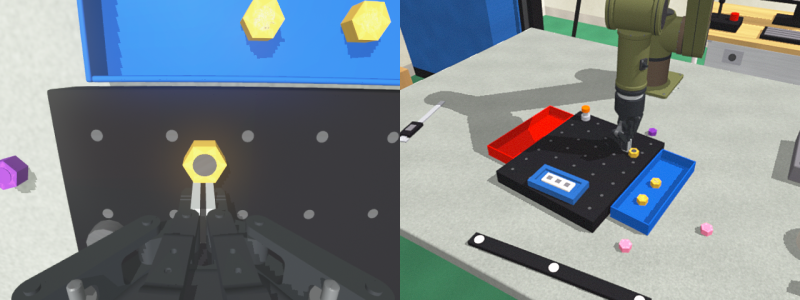

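C is centred, and the ball's foot has been passed without contact. Pushing it over the edge.

>>> drive_tool:
  deltas: "0 -0.8 0 0 0 0;0 -0.8 0 0 0 0;0 -0.8 0 0 0 0;0 -0.8 0 0 0 0;0 -0.8 0 0 0 0;0 -0.8 0 0 0 0;0 -0.8 0 0 0 0;0 -0.8 0 0 0 0;0 -0.8 0 0 0 0;0 -0.8 0 0 0 0;0 -0.4 0 0 0 0;0 0 0 0 0 0;0 0 0 0 0 0;0 0 -2 0 0 0;0 0 -2 0 0 0;0 0 -2.5 0 0 0;0 0 -2.5 0 0 0;0 0 -2.5 0 0 0;0 0 -2.5 0 0 0;0 0 0 0 0 0"

```text
t: 15.07
position: [0.5047, 0.2108, 0.1964]
tool_rot: [0.999, -0.046, 0.004, -0.002]
wrist_force: [0.7, 0.3, 0.1]
width: -0.001
```

Run:
```python
from h import *
print(robot.get_state()["position"],robot.get_state()["wrist_force"]); a=robot.capture("wrist")[:,:,::-1];b=robot.capture("scene")[:,:,::-1]
cv2.imwrite("pics/w7.png",cv2.resize(np.hstack([a,b]),(800,300),interpolation=cv2.INTER_AREA))
```

```text
[0.50473922 0.21084978 0.19644194] [0.65438235 0.25653171 0.0557389 ]
```

View pics/w7.png

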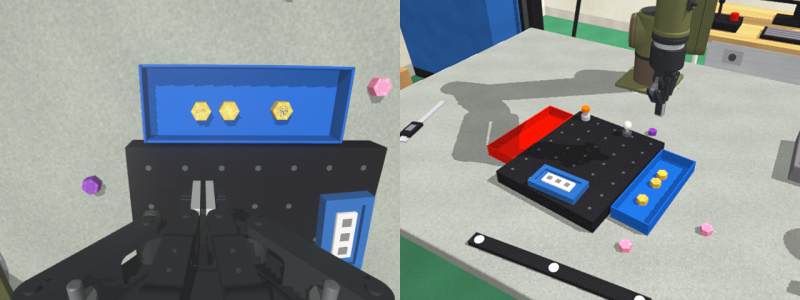

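All three nuts are in the blue tray, and the frame, ball and knob are standing where they were. The arm is clear, so I'm handing in.

>>> drive_tool:
  deltas: "0 0 0 0 0 0;0 0 0 0 0 0;0 0 0 0 0 0"

```text
t: 15.42
position: [0.5007, 0.2099, 0.1899]
tool_rot: [0.999, -0.046, -0.001, 0.001]
wrist_force: [-0.1, 0.9, 0.1]
width: 0.001
```

```bash
python3 -c "
from workcell import robot
print(robot.sign_off())"
```

```text
the job is handed in; nothing more can be done
None
```

I swept the three brass nuts one at a time over the plate's left edge into the blue tray, with the fingers shut throughout, and handed the job in at about 15.4 s. The second nut drifted about 6 mm off the middle of the fingers, so I re-centred once before pushing it over.

The last wrist and scene pictures show all three nuts lying in the blue tray and the red tray empty. The frame, ball and knob look to be standing where they were; I judged that by eye and did not measure them again. Wrist-force readings, taken at the end of each move, were all about 2 N or less, and the arm was about 0.19 m above the bench, touching nothing. No check failed. The camera estimates of the nut positions differed by up to about 5 mm, which the pushes tolerated.

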